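# Lay the harmonica combs out on their tapping blocks

### The job

Pick the three green harmonica combs out from among the brass reed plates and lay each one flat on the cork-faced block of its own size: the short comb on the short block, the medium on the medium, the long on the long, centred and lying lengthwise along the block. Leave the reed plates, the screwdriver and the dish with its chute as they are.

Things in the scene. Friction and masses are not known exactly. Their poses are not given: they have to be found in the camera images.
- comb_short: The shortest harmonica comb of green anodized metal, lying flat, loose: 60 mm long (own x) by 27 mm wide (own y) by 10 mm thick (z), a straight bar with 5 parallel slots across it, closed by a spine along the +y edge and open at the other. Origin: centre of the underside. Grasp it across its 27 mm width at mid-length. Weighs 20 to 65 g.
- comb_medium: The middle-sized harmonica comb of green anodized metal, lying flat, loose: 95 mm long (own x) by 27 mm wide (own y) by 10 mm thick (z), a straight bar with 10 parallel slots across it, closed by a spine along the +y edge and open at the other. Origin: centre of the underside. Grasp it across its 27 mm width at mid-length. Weighs 20 to 65 g.
- comb_long: The longest harmonica comb of green anodized metal, lying flat, loose: 125 mm long (own x) by 27 mm wide (own y) by 10 mm thick (z), a straight bar with 12 parallel slots across it, closed by a spine along the +y edge and open at the other. Origin: centre of the underside. Grasp it across its 27 mm width at mid-length. Weighs 20 to 65 g.
- block_short: The shortest tapping block, wood with a flat brown cork top face, fixed to the cart: 75 mm long (own x) by 45 mm wide (own y), cork face 26 mm above its origin, which is the centre of its underside, on the cart top. No rim.
- block_medium: The middle-sized tapping block, wood with a flat brown cork top face, fixed to the cart: 110 mm long (own x) by 45 mm wide (own y), cork face 26 mm above its origin, which is the centre of its underside, on the cart top. No rim.
- block_long: The longest tapping block, wood with a flat brown cork top face, fixed to the cart: 140 mm long (own x) by 45 mm wide (own y), cork face 26 mm above its origin, which is the centre of its underside, on the cart top. No rim.
- reed_plate_a: Bystander: brass reed plate with a row of riveted reeds, lying flat, loose, 95 mm long (own x) by 27 mm wide by 2 mm thick (about 4 mm over the rivets). Not a comb. Origin: centre of the underside.
- reed_plate_b: Bystander: brass reed plate with a row of riveted reeds, lying flat, loose, 125 mm long (own x) by 27 mm wide by 2 mm thick (about 4 mm over the rivets). Not a comb. Origin: centre of the underside.
- screwdriver: Bystander: loose screwdriver with a red grip, 180 mm long, up to about 30 mm high, lying along its x with the grip towards its -x, on the robot's right.
- dish_and_chute: Bystander, fixed, on the robot's left: round white enamel dish, 152 mm across and 26 mm high, into which an angled tin chute 62 mm wide runs down from its +y side; the chute's upper end is 250 mm from the dish's centre and 145 mm high. Origin: centre of the dish's underside.
There are look-alikes about, which are no part of the job. What is shaped like the comb_short but blue is not meant.

How it is judged:
At the end, for the whole second after the job is handed in: Each comb lies flat on the cork face of the block of its own size (short, medium, long), its centre within 12 mm of the block's centre lengthwise and 10 mm across, its length within 0.2 rad of the block's (either way round, either face up), released and at rest (x of comb_short in the frame of block_short between -0.012 and 0.012 m and y of comb_short in the frame of block_short between -0.01 and 0.01 m and z of comb_short in the frame of block_short between 0.022 and 0.04 m and angle between the x axis of comb_short and the x axis of block_short, either way round below 0.2 rad and angle between the z axis of comb_short and the z axis of block_short, either way round below 0.1 rad and linear speed of each of comb_short, comb_medium, comb_long below 0.02 m/s and angular speed of each of comb_short, comb_medium, comb_long below 0.2 rad/s and contact force between the fingers and comb_short below 0.1 N and x of comb_medium in the frame of block_medium between -0.012 and 0.012 m and y of comb_medium in the frame of block_medium between -0.01 and 0.01 m and z of comb_medium in the frame of block_medium between 0.022 and 0.04 m and angle between the x axis of comb_medium and the x axis of block_medium, either way round below 0.2 rad and angle between the z axis of comb_medium and the z axis of block_medium, either way round below 0.1 rad and contact force between the fingers and comb_medium below 0.1 N and x of comb_long in the frame of block_long between -0.012 and 0.012 m and y of comb_long in the frame of block_long between -0.01 and 0.01 m and z of comb_long in the frame of block_long between 0.022 and 0.04 m and angle between the x axis of comb_long and the x axis of block_long, either way round below 0.2 rad and angle between the z axis of comb_long and the z axis of block_long, either way round below 0.1 rad and contact force between the fingers and comb_long below 0.1 N); the robot touches nothing.
It fails at once if a reed plate is moved more than 15 mm (distance of any of reed_plate_a, reed_plate_b from where it was at the start of the episode above 0.015 m).
It fails at once if the screwdriver is moved more than 25 mm (distance of screwdriver from where it was at the start of the episode above 0.025 m).
It fails at once if the dish or the chute is knocked (more than 5 N) (contact force between any of the fingers, the arm and dish_and_chute above 5 N).
It also fails if it takes over 88 s, if anything falls off the work surface, if the arm or the gripper's body presses on something with over 40 N, if the wrist force passes 120 N, or if a joint passes its speed limit or range.

### The arm

A 6-joint arm with a two-finger parallel gripper is mounted at the origin on the work surface. World frame = base frame: x ahead of the robot, y to its left, z up, the work surface at z = 0. Lengths are in m, angles in rad, forces in N, time in s.
With the tool pointing down it reaches from about 0.375 to 0.9 m from the base axis. Payload 3.1 kg.
Tool frame: the origin (TCP) lies on the centre line of the jaws, within the pads' length; the fingertips stand robot.tip_reach ahead of it and the grasp point (between the pads) is the TCP (robot.tip_reach is the distance from the TCP to the fingertips, in m); z points along the fingers, y is the direction in which the jaws open and shut (so a half turn about z gives the same grasp; the last joint's range is limited). The gripper opens to 87 mm and grips with 3 to 60 N. Pads are 19 mm wide; open, the fingers measure 117 mm over their backs; the gripper's body (75 mm by 190 mm) begins 51 mm behind the grasp point.
Start: joints at [-1.347, 0.527, 1.433, -0, 1.181, -0.178], TCP at [0.245, -0.575, 0.242] pointing down, gripper open.
Joint ranges: [-3.08, 3.08], [-0.75, 2.2], [0.22, 2.44], [-1.43, 4.57], [0, 2.65], [-2.85, 2.85]. Speed limits (rad/s): [2.79, 2.79, 3.14, 3.14, 3.14, 3.14].

### API

Orientations are given as a unit quaternion [x, y, z, w].
In Python, from rig import telemetry, viewer, robot gives the robot as it stands. The module is installed in compiled form; this text tells all that it offers.
- The arm moves only by the tool step_arm, never from a script. Its argument "targets" is a list of rows, each an object of numbers: "dx", "dy", "dz": the shift along the tool's x, y, z in m; "rx", "ry", "rz": the turn, a rotation vector about the tool's x, y, z in degrees. In form: [{"dx": .., "dy": .., "dz": .., "rx": .., "ry": .., "rz": ..}, ...]. A call has exactly 5 rows; each row is the pose to reach, as a shift and turn from the pose measured when the call began, along the tool's axes at that moment; what a row does not reach only later rows make up. A row lasts 1/8 s, in which the tool goes at most 62.5 mm and 10.7 degrees, less where a joint would pass 70% of its speed; a pose out of reach is approached as far as the arm can. A call with a gripper value outside its range is refused whole. "gripper" is the opening, from 0 (shut) to 1 (fully open), set as the call begins (left out, the last holds). The fingers move at their own pace and stop on an object; "force" is the grip in N (left out, the last holds). Time passes only in rows, so rows that repeat a pose let the fingers close, or fill a call up. It gives the time, the measured TCP pose, the force and the opening at its end, in the units of the state.
- telemetry.get_obs(): the state, without advancing time (a new reading comes with each control period).
- viewer.camera(name): name is "scene" or "top"; returns a dict with "img" (480x640x3 uint8, blue, green, red), "depth" (480x640 float32, m along the optical axis (not along the pixel's ray), 0 where there is no reading), "K" (3x3 intrinsics, pixels), "R" (3x3) and "t" (3): a world point X has camera coordinates R X + t. Camera axes: x right, y down, z forward; pixel columns grow to the right and rows downward; lengths in m; the calibration is good to about 2 mm. A picture is of the moment at which its call begins.
- robot.hand_in(): hands the job in, once; it reports no verdict.
The state is a dict: "time": time; "q": joint angles; "joint_velocities": joint speeds; "joint_torque": joint torques, N m; "position": TCP position; "tool_rot": TCP orientation; "ft_force": force on the tool from outside, world axes, zero at the start; "moment": the same for the moment, N m; "grip_width": finger opening in m.
Only numpy, scipy, OpenCV 4.12 (cv2) and the standard library are available. Lean on these libraries where they do the work, as an engineer would, in place of code of your own. Each camera call takes 0.05 s, during which the arm holds its last target.

## Working session

There is one attempt and no reset: what is moved stays moved. The work goes in short steps, Python scripts to look and compute and a tool call to move; the robot and the scene stay as the last step left them, time stands still between calls to the robot, and variables do not carry over. Pictures are saved under pics/ and viewed, and the job is handed in when it is done.

Besides the shell and the picture viewer there is one more tool, called in YAML: its name, and indented under it one key for each argument. step_arm: Moves the arm, as the interface text tells. Its arguments: {"type":"object","properties":{"targets":{"type":"array"},"gripper":{"type":"number"},"force":{"type":"number"}},"required":["targets"]}

```bash
mkdir -p pics
python3 - <<'E'
from rig import telemetry, viewer, robot
import cv2, numpy as np
o=telemetry.get_obs(); print(o['time'],o['position'],o['tool_rot'],o['grip_width'],robot.tip_reach)
for n in ('scene','top'):
    c=viewer.camera(n); cv2.imwrite(f'pics/{n}0.png',c['img']); np.savez(f'{n}0.npz',**c); print(n,c['K'],c['R'],c['t'])
E
```

```text
0.0 [ 0.24487051 -0.57426506  0.24055771] [ 9.79784952e-01  2.00050545e-01 -3.22050074e-05 -1.10744604e-03] 0.08710842347478921 0.019
scene [[437.63283024   0.         317.36081501]
 [  0.         437.63283024 238.9853073 ]
 [  0.           0.           1.        ]] [[-0.02971413  0.99947904 -0.0125984 ]
 [ 0.62617036  0.00878851 -0.77963674]
 [-0.77911986 -0.03105497 -0.62610529]] [-0.01258049 -0.33032774  1.42183991]
top [[609.53026623   0.         319.61144095]
 [  0.         609.53026623 243.64356505]
 [  0.           0.           1.        ]] [[ 0.021679   -0.99962758  0.01657495]
 [-0.99476568 -0.02322352 -0.09950837]
 [ 0.09985624 -0.01433095 -0.99489867]] [-0.00599866  0.59944461  1.58799407]
```

View pics/top0.png

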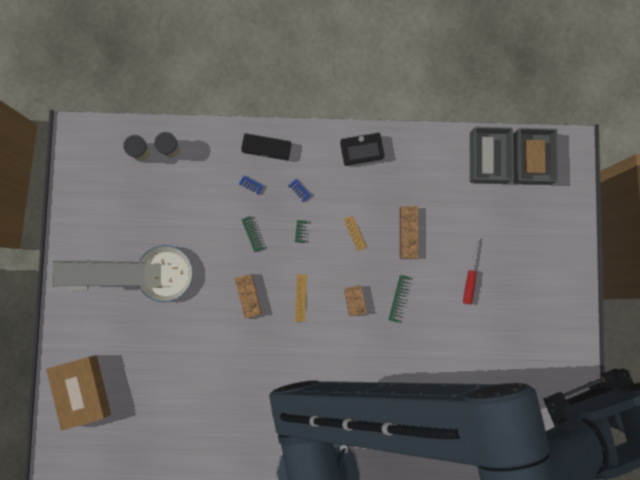

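View pics/scene0.png

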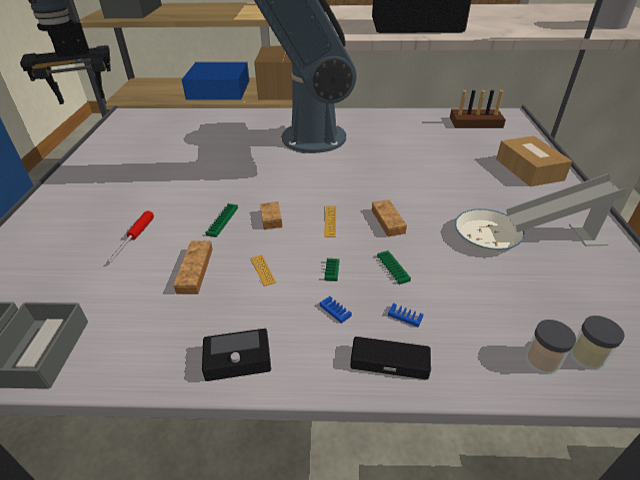

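The top view shows the green combs at (253,234) medium, (302,231) short and (400,299) long. The blocks are at (409,232) long, (248,297) medium and (356,301) short. The brass plates are at (356,233) and (301,298), and the blue look-alikes are near row 187.

```bash
cat > h.py <<'E'
import cv2, numpy as np
def back(c,uv,z):
    K,R,t=c['K'],c['R'],c['t']; uv=np.asarray(uv,float).reshape(-1,2)
    d=np.c_[(uv[:,0]-K[0,2])/K[0,0],(uv[:,1]-K[1,2])/K[1,1],np.ones(len(uv))]@R
    C=-R.T@t
    return (C+d*((z-C[2])/d[:,2])[:,None])
def rect(c,seed,lo,hi,z,rad=40):
    hsv=cv2.cvtColor(c['img'],cv2.COLOR_BGR2HSV)
    m=cv2.inRange(hsv,np.array(lo),np.array(hi))
    w=np.zeros_like(m); cv2.circle(w,seed,rad,255,-1); m&=w
    n,l,s,_=cv2.connectedComponentsWithStats(m,connectivity=8)
    ds=[(np.min(np.hypot(*(np.argwhere(l==i)-np.array(seed[::-1])).T)),i) for i in range(1,n) if s[i,4]>25]
    i=min(ds)[1]; v,u=np.nonzero(l==i)
    P=back(c,np.c_[u,v],z)[:,:2]
    (cx,cy),(a,b),th=cv2.minAreaRect((P*1000).astype(np.float32))
    if a<b: a,b,th=b,a,th+90
    th=(th+90)%180-90
    return dict(x=round(cx,1),y=round(cy,1),L=round(a,1),W=round(b,1),deg=round(th,1),n=len(u))
G=((55,80,30),(90,255,255)); C=((3,80,60),(17,255,255)); Y=((17,90,90),(30,255,255))
E
python3 - <<'E'
from h import *
c=dict(np.load('top0.npz')); print(-c['R'].T@c['t'])
for n,s in dict(medium=(253,234),short=(302,231),long=(400,299)).items(): print('comb',n,rect(c,s,*G,0.008))
for n,s in dict(medium=(248,297),short=(356,301),long=(409,232)).items(): print('block',n,rect(c,s,*C,0.026))
for n,s in dict(a=(356,233),b=(301,298)).items(): print('plate',n,rect(c,s,*Y,0.002))
cv2.imwrite('pics/crop0.png',cv2.resize(c['img'][190:340,220:430],None,fx=3.8,fy=3.8,interpolation=cv2.INTER_CUBIC))
s=dict(np.load('scene0.npz'))
for n,p in dict(medium=(393,267),short=(332,269),long=(222,220)).items(): print('S comb',n,rect(s,p,*G,0.008))
for n,p in dict(medium=(389,214),short=(271,212),long=(195,263)).items(): print('S block',n,rect(s,p,*C,0.026))
E
```

```text
[0.43786585 0.03068224 1.63964236]
comb medium {'x': 624.5, 'y': 190.0, 'L': 91.8, 'W': 22.8, 'deg': 24.0, 'n': 83}
comb short {'x': 634.8, 'y': 60.3, 'L': 55.9, 'W': 20.9, 'deg': -4.6, 'n': 47}
comb long {'x': 460.4, 'y': -207.0, 'L': 120.5, 'W': 22.2, 'deg': -13.9, 'n': 96}
block medium {'x': 458.0, 'y': 193.3, 'L': 108.1, 'W': 44.5, 'deg': 16.0, 'n': 697}
block short {'x': 451.6, 'y': -89.2, 'L': 72.1, 'W': 44.1, 'deg': 12.4, 'n': 461}
block long {'x': 636.9, 'y': -230.8, 'L': 135.2, 'W': 43.0, 'deg': 0.5, 'n': 866}
plate a {'x': 634.0, 'y': -87.3, 'L': 92.7, 'W': 25.9, 'deg': 24.5, 'n': 321}
plate b {'x': 456.4, 'y': 54.9, 'L': 120.9, 'W': 25.8, 'deg': -1.1, 'n': 439}
S comb medium {'x': 626.4, 'y': 190.8, 'L': 100.8, 'W': 31.1, 'deg': 23.6, 'n': 457}
S comb short {'x': 637.2, 'y': 61.0, 'L': 67.7, 'W': 26.4, 'deg': -4.7, 'n': 272}
S comb long {'x': 463.3, 'y': -204.9, 'L': 132.4, 'W': 32.3, 'deg': -14.0, 'n': 408}
S block medium {'x': 473.2, 'y': 193.8, 'L': 137.4, 'W': 58.5, 'deg': 16.0, 'n': 811}
S block short {'x': 467.9, 'y': -84.3, 'L': 106.3, 'W': 45.5, 'deg': 12.1, 'n': 489}
S block long {'x': 649.8, 'y': -224.0, 'L': 159.4, 'W': 55.2, 'deg': 0.6, 'n': 1359}
```

View pics/crop0.png

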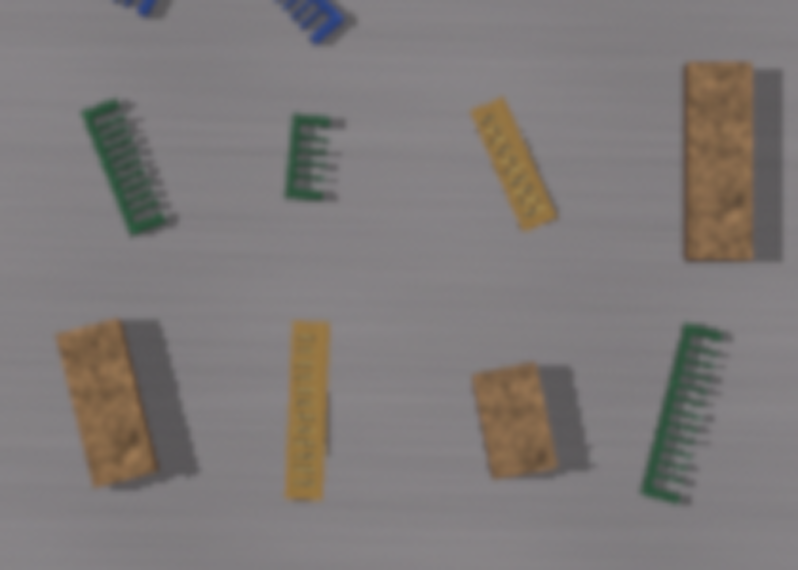

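The crop confirms three green combs, spines to the left with the teeth on the right. The three cork blocks are clear of them. I'll start with the long comb.

```bash
cat > go.py <<'E'
import sys, numpy as np
from scipy.spatial.transform import Rotation as Ro
from rig import telemetry
x,y,z,deg=map(float,sys.argv[1:5])
o=telemetry.get_obs(); R0=Ro.from_quat(o['tool_rot']); p=np.array(o['position'])
a=np.radians(deg)
T=Ro.from_matrix(np.array([[np.cos(a),np.sin(a),0],[np.sin(a),-np.cos(a),0],[0,0,-1]]))
d=R0.inv().apply(np.array([x,y,z])-p); r=(R0.inv()*T).as_rotvec(degrees=True)
print('t',round(o['time'],2),'d',d.round(4),'r',r.round(2),'p',p.round(4),'w',round(o['grip_width'],4),'F',np.round(o['ft_force'],1),'q6',round(o['q'][5],2))
E
python3 go.py 0.461 -0.207 0.10 -14
```

```text
t 0.1 d [ 0.3428 -0.253   0.1413] r [-1.100e-01  2.000e-02  3.708e+01] p [ 0.2449 -0.5744  0.2407] w 0.0866 F [-0.1  0.5 -0. ] q6 -0.18
```

step_arm:
  targets:
    - {"dx":0.045,"dy":-0.034,"dz":0.01,"rz":7}
    - {"dx":0.09,"dy":-0.067,"dz":0.02,"rz":14}
    - {"dx":0.135,"dy":-0.1,"dz":0.03,"rz":21}
    - {"dx":0.18,"dy":-0.133,"dz":0.04,"rz":28}
    - {"dx":0.22,"dy":-0.165,"dz":0.05,"rz":35}
  gripper: 0.65
  force: 20

```text
invalid input
```

```bash
python3 go.py 0.461 -0.207 0.08 -14
```

```text
t 0.1 d [ 0.3428 -0.253   0.1613] r [-1.100e-01  2.000e-02  3.708e+01] p [ 0.2449 -0.5744  0.2407] w 0.0866 F [-0.1  0.5 -0. ] q6 -0.18
```

All six keys are probably needed in each row.

step_arm:
  targets:
    - {"dx":0.045,"dy":-0.034,"dz":0.01,"rx":0,"ry":0,"rz":7}
    - {"dx":0.09,"dy":-0.067,"dz":0.02,"rx":0,"ry":0,"rz":14}
    - {"dx":0.135,"dy":-0.1,"dz":0.03,"rx":0,"ry":0,"rz":21}
    - {"dx":0.18,"dy":-0.133,"dz":0.04,"rx":0,"ry":0,"rz":28}
    - {"dx":0.22,"dy":-0.165,"dz":0.05,"rx":0,"ry":0,"rz":35}
  gripper: 0.65
  force: 20

```text
time: 0.72
position: [0.3832, -0.3344, 0.1906]
tool_rot: [0.994, -0.106, -0.0, -0.001]
ft_force: [-0.4, 0.2, 0.2]
grip_width: 0.0573
```

```bash
python3 go.py 0.461 -0.207 0.08 -14
```

```text
t 0.72 d [ 0.0493 -0.1407  0.1108] r [-0.12  0.06  1.85] p [ 0.3832 -0.3344  0.1906] w 0.0573 F [-0.4  0.2  0.2] q6 0.84
```

step_arm:
  targets:
    - {"dx":0.016,"dy":-0.047,"dz":0.03,"rx":0,"ry":0,"rz":1.8}
    - {"dx":0.032,"dy":-0.094,"dz":0.06,"rx":0,"ry":0,"rz":1.8}
    - {"dx":0.049,"dy":-0.141,"dz":0.095,"rx":0,"ry":0,"rz":1.8}
    - {"dx":0.049,"dy":-0.141,"dz":0.111,"rx":0,"ry":0,"rz":1.8}
    - {"dx":0.049,"dy":-0.141,"dz":0.111,"rx":0,"ry":0,"rz":1.8}

```text
time: 1.35
position: [0.4602, -0.2053, 0.0785]
tool_rot: [0.993, -0.121, -0.002, -0.002]
ft_force: [-0.3, -0.0, -1.1]
grip_width: 0.0564
```

```bash
python3 go.py 0.461 -0.207 0.022 -14
python3 - <<'E'
from rig import viewer
import cv2
c=viewer.camera('scene'); cv2.imwrite('pics/s1.png',cv2.resize(c['img'][130:290,130:340],None,fx=3.8,fy=3.7,interpolation=cv2.INTER_CUBIC))
E
```

```text
t 1.35 d [0.0015 0.0016 0.0565] r [-0.2   0.25  0.14] p [ 0.4602 -0.2053  0.0785] w 0.0564 F [-0.3 -0.  -1.1] q6 1.17
```

View pics/s1.png

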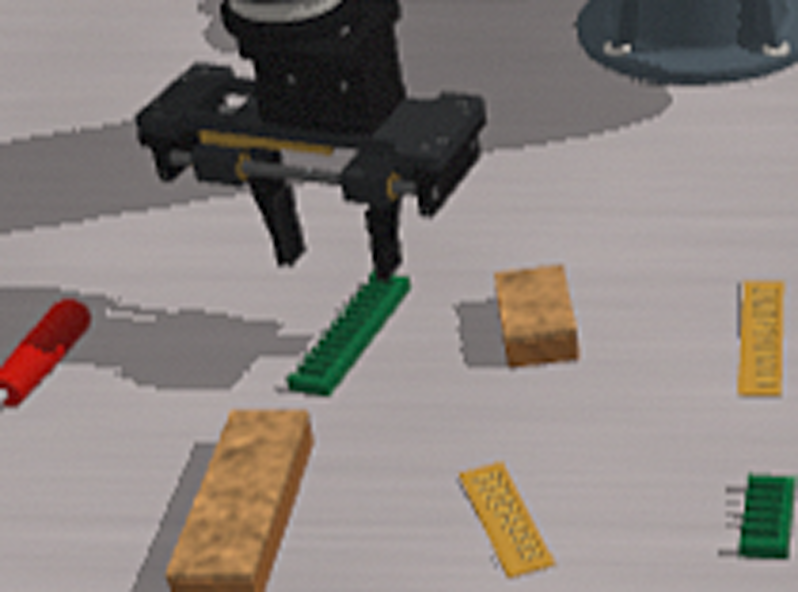

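The open jaws are over the comb's middle, at crop (290–390, 265), and clear of everything else. Descending and closing next.

step_arm:
  targets:
    - {"dx":0.0015,"dy":0.0015,"dz":0.025,"rx":0,"ry":0.2,"rz":0}
    - {"dx":0.0015,"dy":0.0015,"dz":0.045,"rx":0,"ry":0.2,"rz":0}
    - {"dx":0.0015,"dy":0.0015,"dz":0.056,"rx":0,"ry":0.2,"rz":0}
    - {"dx":0.0015,"dy":0.0015,"dz":0.056,"rx":0,"ry":0.2,"rz":0}
    - {"dx":0.0015,"dy":0.0015,"dz":0.056,"rx":0,"ry":0.2,"rz":0}

```text
time: 2.02
position: [0.4619, -0.2085, 0.0241]
tool_rot: [0.993, -0.121, 0.001, -0.001]
ft_force: [-0.3, 0.1, -0.8]
grip_width: 0.0568
```

step_arm:
  targets:
    - {"dx":0,"dy":0,"dz":0,"rx":0,"ry":0,"rz":0}
    - {"dx":0,"dy":0,"dz":0,"rx":0,"ry":0,"rz":0}
    - {"dx":0,"dy":0,"dz":0,"rx":0,"ry":0,"rz":0}
    - {"dx":0,"dy":0,"dz":0,"rx":0,"ry":0,"rz":0}
    - {"dx":0,"dy":0,"dz":0,"rx":0,"ry":0,"rz":0}
  gripper: 0
  force: 25

```text
time: 2.65
position: [0.462, -0.2085, 0.0242]
tool_rot: [0.993, -0.121, 0.001, -0.001]
ft_force: [0.2, -1.1, 1.8]
grip_width: 0.0262
```

```bash
python3 go.py 0.637 -0.231 0.1 0.5
```

```text
t 2.65 d [ 0.1755 -0.0205 -0.0753] r [ -0.1   -0.16 -14.46] p [ 0.462  -0.2085  0.0242] w 0.0262 F [ 0.2 -1.1  1.8] q6 1.16
```

step_arm:
  targets:
    - {"dx":0,"dy":0,"dz":-0.02,"rx":0,"ry":0,"rz":0}
    - {"dx":0,"dy":0,"dz":-0.05,"rx":0,"ry":0,"rz":0}
    - {"dx":0.03,"dy":-0.003,"dz":-0.076,"rx":0,"ry":0,"rz":-4}
    - {"dx":0.07,"dy":-0.008,"dz":-0.076,"rx":0,"ry":0,"rz":-8}
    - {"dx":0.11,"dy":-0.013,"dz":-0.076,"rx":0,"ry":0,"rz":-14.4}

```text
time: 3.28
position: [0.5727, -0.2227, 0.1011]
tool_rot: [1.0, 0.005, 0.002, -0.0]
ft_force: [-1.0, 0.1, -0.5]
grip_width: 0.0265
```

```bash
python3 go.py 0.637 -0.231 0.07 0.5
```

```text
t 3.27 d [0.0641 0.009  0.0313] r [-0.05 -0.2   0.13] p [ 0.5727 -0.2227  0.1011] w 0.0265 F [-1.   0.1 -0.5] q6 1.0
```

step_arm:
  targets:
    - {"dx":0.032,"dy":0.0045,"dz":0.008,"rx":0,"ry":0,"rz":0}
    - {"dx":0.064,"dy":0.009,"dz":0.02,"rx":0,"ry":0,"rz":0}
    - {"dx":0.064,"dy":0.009,"dz":0.031,"rx":0,"ry":0,"rz":0}
    - {"dx":0.064,"dy":0.009,"dz":0.031,"rx":0,"ry":0,"rz":0}
    - {"dx":0.064,"dy":0.009,"dz":0.031,"rx":0,"ry":0,"rz":0}

```text
time: 3.9
position: [0.6356, -0.2306, 0.0702]
tool_rot: [1.0, 0.005, 0.001, -0.001]
ft_force: [0.2, 0.3, 0.1]
grip_width: 0.0261
```

```bash
python3 go.py 0.637 -0.231 0.051 0.5;  python3 - <<'E'
from rig import viewer
import cv2
c=viewer.camera('scene'); cv2.imwrite('pics/s2.png',cv2.resize(c['img'][180:320,110:300],None,fx=4.2,fy=4.2,interpolation=cv2.INTER_CUBIC))
E
```

```text
t 3.9 d [0.0014 0.0004 0.0192] r [-0.1  -0.1   0.11] p [ 0.6356 -0.2306  0.0702] w 0.0261 F [0.2 0.3 0.1] q6 1.04
```

View pics/s2.png

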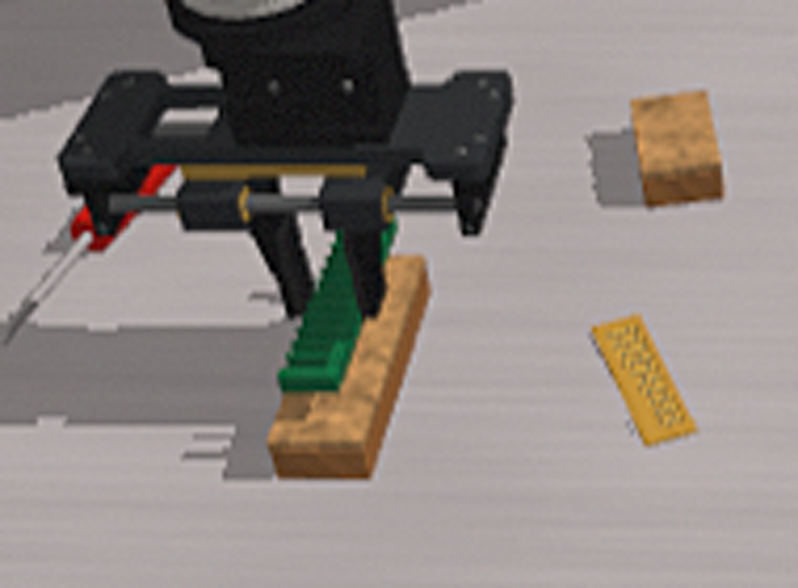

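The comb is held level above the long block, at crop (330,310). Lowering and releasing.

step_arm:
  targets:
    - {"dx":0.0015,"dy":0,"dz":0.006,"rx":0,"ry":0,"rz":0}
    - {"dx":0.0015,"dy":0,"dz":0.012,"rx":0,"ry":0,"rz":0}
    - {"dx":0.0015,"dy":0,"dz":0.017,"rx":0,"ry":0,"rz":0}
    - {"dx":0.0015,"dy":0,"dz":0.0195,"rx":0,"ry":0,"rz":0}
    - {"dx":0.0015,"dy":0,"dz":0.0195,"rx":0,"ry":0,"rz":0}

```text
time: 4.58
position: [0.6375, -0.2307, 0.0508]
tool_rot: [1.0, 0.005, 0.001, -0.001]
ft_force: [0.5, -0.0, 0.3]
grip_width: 0.0262
```

step_arm:
  targets:
    - {"dx":0,"dy":0,"dz":0,"rx":0,"ry":0,"rz":0}
    - {"dx":0,"dy":0,"dz":0,"rx":0,"ry":0,"rz":0}
    - {"dx":0,"dy":0,"dz":0,"rx":0,"ry":0,"rz":0}
    - {"dx":0,"dy":0,"dz":-0.005,"rx":0,"ry":0,"rz":0}
    - {"dx":0,"dy":0,"dz":-0.03,"rx":0,"ry":0,"rz":0}
  gripper: 0.6

```text
time: 5.2
position: [0.6361, -0.2302, 0.0796]
tool_rot: [1.0, 0.005, -0.001, -0.002]
ft_force: [0.3, 0.5, 0.3]
grip_width: 0.0521
```

```bash
python3 go.py 0.635 0.060 0.1 -4.6
```

```text
t 5.2 d [ 0.0019 -0.2902 -0.0194] r [-0.2   0.07  5.2 ] p [ 0.6361 -0.2302  0.0796] w 0.0521 F [0.3 0.5 0.3] q6 1.05
```

step_arm:
  targets:
    - {"dx":0,"dy":-0.02,"dz":-0.03,"rx":0,"ry":0,"rz":0}
    - {"dx":0,"dy":-0.08,"dz":-0.03,"rx":0,"ry":0,"rz":2}
    - {"dx":0.001,"dy":-0.14,"dz":-0.025,"rx":0,"ry":0,"rz":4}
    - {"dx":0.001,"dy":-0.2,"dz":-0.02,"rx":0,"ry":0,"rz":5.2}
    - {"dx":0.002,"dy":-0.25,"dz":-0.01,"rx":0,"ry":0,"rz":5.2}

```text
time: 5.82
position: [0.6357, 0.022, 0.0913]
tool_rot: [0.999, -0.04, 0.0, -0.002]
ft_force: [0.6, -0.0, 0.0]
grip_width: 0.0524
```

```bash
python3 go.py 0.635 0.0595 0.07 -4.6;  python3 - <<'E'
from rig import viewer
from h import *
c=viewer.camera('scene'); cv2.imwrite('pics/s3.png',cv2.resize(c['img'][150:320,110:340],None,fx=3.4,fy=3.4,interpolation=cv2.INTER_CUBIC))
t=viewer.camera('top'); print(rect(t,(409,232),*G,0.034))
E
```

```text
t 5.83 d [-0.0037 -0.0372  0.0215] r [-0.2  -0.02  0.04] p [0.6357 0.022  0.0913] w 0.0524 F [ 0.6 -0.   0. ] q6 1.51
{'x': 681.1, 'y': -223.2, 'L': 40.0, 'W': 16.4, 'deg': -27.5, 'n': 29}
```

View pics/s3.png

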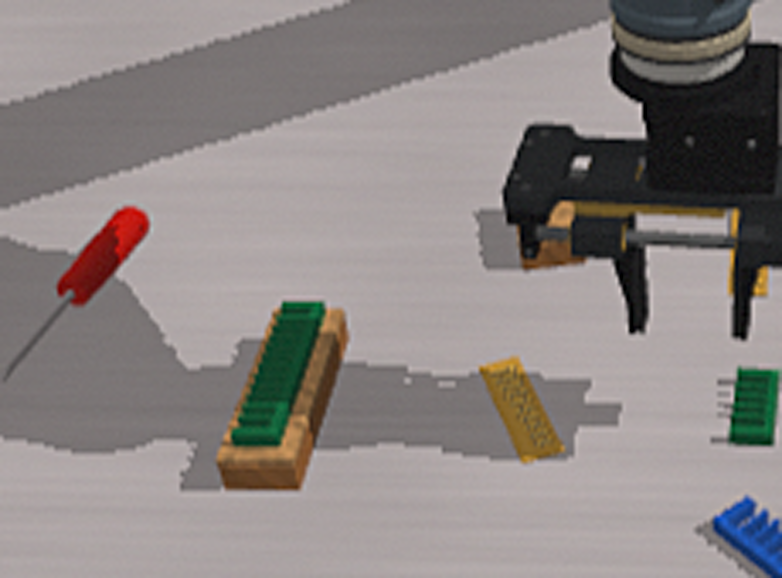

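The long comb lies flat on its block, at crop (280,375). I'll measure its offset once the arm is out of the way. On to the short comb.

step_arm:
  targets:
    - {"dx":-0.0035,"dy":-0.025,"dz":0,"rx":0,"ry":0,"rz":0}
    - {"dx":-0.0035,"dy":-0.037,"dz":0.01,"rx":0,"ry":0,"rz":0}
    - {"dx":-0.0035,"dy":-0.037,"dz":0.02,"rx":0,"ry":0,"rz":0}
    - {"dx":-0.0035,"dy":-0.037,"dz":0.0215,"rx":0,"ry":0,"rz":0}
    - {"dx":-0.0035,"dy":-0.037,"dz":0.0215,"rx":0,"ry":0,"rz":0}

```text
time: 6.55
position: [0.633, 0.0616, 0.0682]
tool_rot: [0.999, -0.038, -0.002, -0.003]
ft_force: [0.6, 0.3, -0.1]
grip_width: 0.0523
```

```bash
python3 go.py 0.635 0.0595 0.0225 -4.6;  python3 - <<'E'
from rig import viewer
from h import *
c=viewer.camera('scene'); cv2.imwrite('pics/s4.png',cv2.resize(c['img'][170:310,250:440],None,fx=4,fy=4,interpolation=cv2.INTER_CUBIC))
E
```

```text
t 6.55 d [0.0024 0.0022 0.0457] r [-0.28  0.29  0.27] p [0.633  0.0616 0.0682] w 0.0523 F [ 0.6  0.3 -0.1] q6 1.56
```

View pics/s4.png

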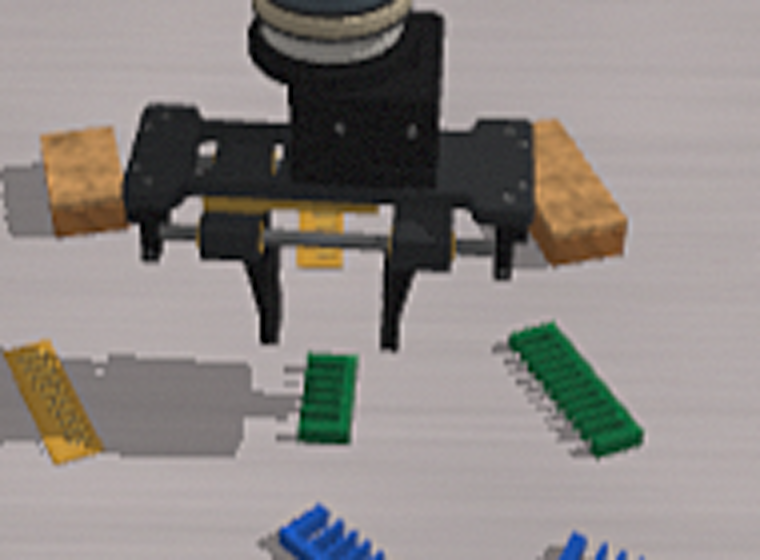

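step_arm:
  targets:
    - {"dx":0.003,"dy":0.002,"dz":0.015,"rx":-0.2,"ry":0.2,"rz":0.2}
    - {"dx":0.003,"dy":0.002,"dz":0.03,"rx":-0.2,"ry":0.2,"rz":0.2}
    - {"dx":0.003,"dy":0.002,"dz":0.042,"rx":-0.2,"ry":0.2,"rz":0.2}
    - {"dx":0.003,"dy":0.002,"dz":0.0455,"rx":-0.2,"ry":0.2,"rz":0.2}
    - {"dx":0.003,"dy":0.002,"dz":0.0455,"rx":-0.2,"ry":0.2,"rz":0.2}

```text
time: 7.22
position: [0.6356, 0.0598, 0.0225]
tool_rot: [0.999, -0.039, -0.001, -0.001]
ft_force: [0.0, -0.1, -0.1]
grip_width: 0.0523
```

step_arm:
  targets:
    - {"dx":0,"dy":0,"dz":0,"rx":0,"ry":0,"rz":0}
    - {"dx":0,"dy":0,"dz":0,"rx":0,"ry":0,"rz":0}
    - {"dx":0,"dy":0,"dz":0,"rx":0,"ry":0,"rz":0}
    - {"dx":0,"dy":0,"dz":0,"rx":0,"ry":0,"rz":0}
    - {"dx":0,"dy":0,"dz":0,"rx":0,"ry":0,"rz":0}
  gripper: 0
  force: 25

```text
time: 7.85
position: [0.6358, 0.0598, 0.0228]
tool_rot: [0.999, -0.039, -0.001, -0.001]
ft_force: [-0.4, 0.8, 1.7]
grip_width: 0.0264
```

```bash
python3 go.py 0.4516 -0.089 0.1 12.4
```

```text
t 7.85 d [-0.172   0.1628 -0.0772] r [ -0.09   0.05 -16.91] p [0.6358 0.0598 0.0228] w 0.0264 F [-0.4  0.8  1.7] q6 1.57
```

step_arm:
  targets:
    - {"dx":0,"dy":0,"dz":-0.03,"rx":0,"ry":0,"rz":0}
    - {"dx":-0.02,"dy":0.02,"dz":-0.077,"rx":0,"ry":0,"rz":-4}
    - {"dx":-0.06,"dy":0.057,"dz":-0.077,"rx":0,"ry":0,"rz":-8}
    - {"dx":-0.1,"dy":0.095,"dz":-0.077,"rx":0,"ry":0,"rz":-12}
    - {"dx":-0.14,"dy":0.133,"dz":-0.077,"rx":0,"ry":0,"rz":-17}

```text
time: 8.48
position: [0.4848, -0.0627, 0.1001]
tool_rot: [0.994, 0.111, 0.0, -0.0]
ft_force: [0.8, -1.8, -0.4]
grip_width: 0.0268
```

```bash
python3 go.py 0.4516 -0.089 0.07 12.4
```

```text
t 8.47 d [-0.0381  0.0184  0.0301] r [-0.05 -0.01  0.29] p [ 0.4848 -0.0627  0.1001] w 0.0268 F [ 0.8 -1.8 -0.4] q6 0.99
```

step_arm:
  targets:
    - {"dx":-0.02,"dy":0.01,"dz":0.005,"rx":0,"ry":0,"rz":0.2}
    - {"dx":-0.038,"dy":0.0185,"dz":0.015,"rx":0,"ry":0,"rz":0.2}
    - {"dx":-0.038,"dy":0.0185,"dz":0.03,"rx":0,"ry":0,"rz":0.2}
    - {"dx":-0.038,"dy":0.0185,"dz":0.03,"rx":0,"ry":0,"rz":0.2}
    - {"dx":-0.038,"dy":0.0185,"dz":0.03,"rx":0,"ry":0,"rz":0.2}

```text
time: 9.1
position: [0.4522, -0.089, 0.0704]
tool_rot: [0.994, 0.109, 0.0, -0.0]
ft_force: [0.1, 0.1, -0.7]
grip_width: 0.0263
```

```bash
python3 go.py 0.4516 -0.089 0.0495 12.4;  python3 - <<'E'
from rig import viewer
from h import *
c=viewer.camera('scene'); cv2.imwrite('pics/s5.png',cv2.resize(c['img'][130:270,190:380],None,fx=4,fy=4,interpolation=cv2.INTER_CUBIC))
E
```

```text
t 9.1 d [-0.0005 -0.0002  0.0209] r [-0.03 -0.03  0.11] p [ 0.4522 -0.089   0.0704] w 0.0263 F [ 0.1  0.1 -0.7] q6 0.91
```

View pics/s5.png

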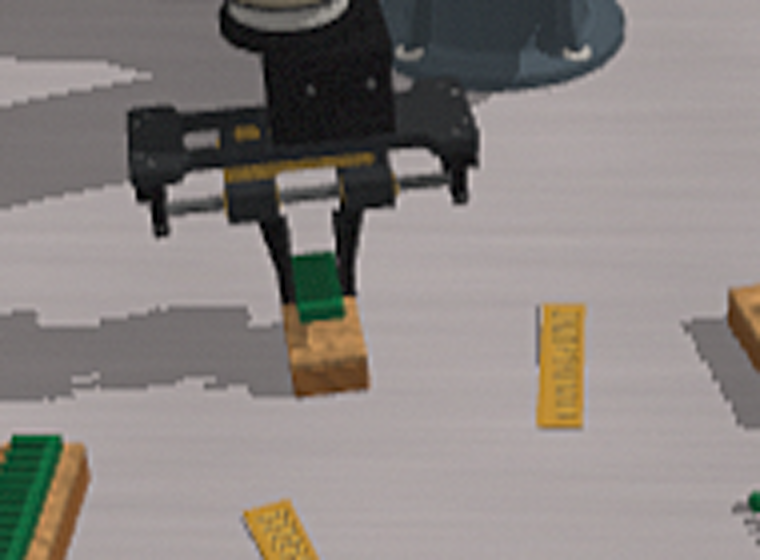

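The short comb is level over the short block, at crop (318,285). Lowering and releasing.

step_arm:
  targets:
    - {"dx":0,"dy":0,"dz":0.007,"rx":0,"ry":0,"rz":0}
    - {"dx":0,"dy":0,"dz":0.013,"rx":0,"ry":0,"rz":0}
    - {"dx":0,"dy":0,"dz":0.018,"rx":0,"ry":0,"rz":0}
    - {"dx":0,"dy":0,"dz":0.021,"rx":0,"ry":0,"rz":0}
    - {"dx":0,"dy":0,"dz":0.021,"rx":0,"ry":0,"rz":0}

```text
time: 9.78
position: [0.4522, -0.089, 0.0492]
tool_rot: [0.994, 0.109, 0.0, -0.0]
ft_force: [0.3, -0.4, -0.0]
grip_width: 0.0266
```

step_arm:
  targets:
    - {"dx":0,"dy":0,"dz":0,"rx":0,"ry":0,"rz":0}
    - {"dx":0,"dy":0,"dz":0,"rx":0,"ry":0,"rz":0}
    - {"dx":0,"dy":0,"dz":0,"rx":0,"ry":0,"rz":0}
    - {"dx":0,"dy":0,"dz":-0.005,"rx":0,"ry":0,"rz":0}
    - {"dx":0,"dy":0,"dz":-0.03,"rx":0,"ry":0,"rz":0}
  gripper: 0.6

```text
time: 10.4
position: [0.4513, -0.0887, 0.0788]
tool_rot: [0.994, 0.109, -0.001, -0.001]
ft_force: [-0.0, 0.1, -0.9]
grip_width: 0.052
```

```bash
python3 go.py 0.625 0.1895 0.1 24
```

```text
t 10.4 d [ 0.2298 -0.234  -0.021 ] r [ -0.16   0.1  -11.48] p [ 0.4513 -0.0887  0.0788] w 0.052 F [-0.   0.1 -0.9] q6 0.91
```

step_arm:
  targets:
    - {"dx":0.02,"dy":-0.02,"dz":-0.03,"rx":0,"ry":0,"rz":0}
    - {"dx":0.06,"dy":-0.061,"dz":-0.03,"rx":0,"ry":0,"rz":-3}
    - {"dx":0.1,"dy":-0.102,"dz":-0.03,"rx":0,"ry":0,"rz":-6}
    - {"dx":0.14,"dy":-0.143,"dz":-0.03,"rx":0,"ry":0,"rz":-9}
    - {"dx":0.18,"dy":-0.183,"dz":-0.025,"rx":0,"ry":0,"rz":-11.5}

```text
time: 11.02
position: [0.5885, 0.1307, 0.1048]
tool_rot: [0.978, 0.209, -0.0, -0.001]
ft_force: [0.2, -0.8, 0.6]
grip_width: 0.0521
```

```bash
python3 go.py 0.625 0.1895 0.07 24
```

```text
t 11.03 d [ 0.0574 -0.0386  0.0348] r [-0.13  0.01  0.12] p [0.5885 0.1307 0.1048] w 0.0521 F [ 0.2 -0.8  0.6] q6 1.18
```

step_arm:
  targets:
    - {"dx":0.03,"dy":-0.02,"dz":0.01,"rx":0,"ry":0,"rz":0}
    - {"dx":0.057,"dy":-0.0385,"dz":0.02,"rx":0,"ry":0,"rz":0}
    - {"dx":0.057,"dy":-0.0385,"dz":0.035,"rx":0,"ry":0,"rz":0}
    - {"dx":0.057,"dy":-0.0385,"dz":0.035,"rx":0,"ry":0,"rz":0}
    - {"dx":0.057,"dy":-0.0385,"dz":0.035,"rx":0,"ry":0,"rz":0}

```text
time: 11.65
position: [0.6241, 0.1881, 0.0699]
tool_rot: [0.978, 0.208, -0.001, -0.001]
ft_force: [-0.5, -0.0, -0.1]
grip_width: 0.052
```

```bash
python3 go.py 0.625 0.1895 0.0225 24;  python3 - <<'E'
from rig import viewer
from h import *
c=viewer.camera('scene'); cv2.imwrite('pics/s6.png',cv2.resize(c['img'][150:310,240:470],None,fx=3.4,fy=3.4,interpolation=cv2.INTER_CUBIC))
E
```

```text
t 11.65 d [ 0.0015 -0.0008  0.0474] r [-0.14  0.08  0.05] p [0.6241 0.1881 0.0699] w 0.052 F [-0.5 -0.  -0.1] q6 1.27
```

View pics/s6.png

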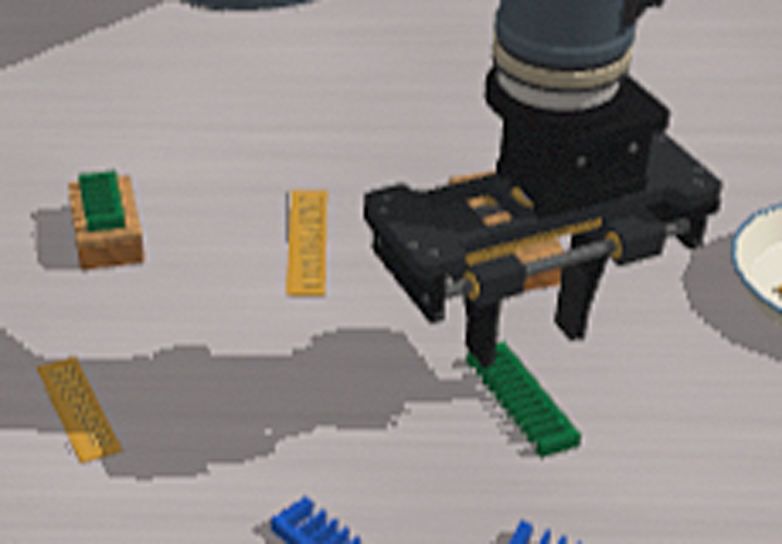

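The short comb is on its block, at crop (102,200). The jaws now straddle the medium comb at crop (530,350), and the dish is clear of the gripper.

step_arm:
  targets:
    - {"dx":0.0015,"dy":-0.001,"dz":0.015,"rx":0,"ry":0,"rz":0}
    - {"dx":0.0015,"dy":-0.001,"dz":0.03,"rx":0,"ry":0,"rz":0}
    - {"dx":0.0015,"dy":-0.001,"dz":0.043,"rx":0,"ry":0,"rz":0}
    - {"dx":0.0015,"dy":-0.001,"dz":0.047,"rx":0,"ry":0,"rz":0}
    - {"dx":0.0015,"dy":-0.001,"dz":0.047,"rx":0,"ry":0,"rz":0}

```text
time: 12.32
position: [0.6251, 0.1898, 0.0226]
tool_rot: [0.978, 0.208, -0.001, -0.001]
ft_force: [-0.4, -0.1, 0.8]
grip_width: 0.0523
```

step_arm:
  targets:
    - {"dx":0,"dy":0,"dz":0,"rx":0,"ry":0,"rz":0}
    - {"dx":0,"dy":0,"dz":0,"rx":0,"ry":0,"rz":0}
    - {"dx":0,"dy":0,"dz":0,"rx":0,"ry":0,"rz":0}
    - {"dx":0,"dy":0,"dz":0,"rx":0,"ry":0,"rz":0}
    - {"dx":0,"dy":0,"dz":0,"rx":0,"ry":0,"rz":0}
  gripper: 0
  force: 25

```text
time: 12.95
position: [0.6253, 0.1899, 0.023]
tool_rot: [0.978, 0.208, -0.001, -0.001]
ft_force: [0.6, 0.1, 1.3]
grip_width: 0.0263
```

```bash
python3 go.py 0.458 0.193 0.1 16
```

```text
t 12.95 d [-0.1515 -0.0712 -0.0767] r [-0.13  0.06  8.05] p [0.6253 0.1899 0.023 ] w 0.0263 F [0.6 0.1 1.3] q6 1.27
```

step_arm:
  targets:
    - {"dx":0,"dy":0,"dz":-0.03,"rx":0,"ry":0,"rz":0}
    - {"dx":-0.01,"dy":-0.005,"dz":-0.077,"rx":0,"ry":0,"rz":2}
    - {"dx":-0.05,"dy":-0.0235,"dz":-0.077,"rx":0,"ry":0,"rz":4}
    - {"dx":-0.09,"dy":-0.042,"dz":-0.077,"rx":0,"ry":0,"rz":6}
    - {"dx":-0.13,"dy":-0.061,"dz":-0.077,"rx":0,"ry":0,"rz":8}

```text
time: 13.58
position: [0.4805, 0.1923, 0.1005]
tool_rot: [0.99, 0.139, -0.0, -0.001]
ft_force: [-0.1, -0.3, -0.5]
grip_width: 0.0265
```

```bash
python3 go.py 0.458 0.193 0.07 16
```

```text
t 13.57 d [-0.0215 -0.0068  0.0305] r [-0.12  0.04 -0.03] p [0.4805 0.1923 0.1005] w 0.0265 F [-0.1 -0.3 -0.5] q6 1.45
```

step_arm:
  targets:
    - {"dx":-0.0215,"dy":-0.007,"dz":0.005,"rx":0,"ry":0,"rz":0}
    - {"dx":-0.0215,"dy":-0.007,"dz":0.015,"rx":0,"ry":0,"rz":0}
    - {"dx":-0.0215,"dy":-0.007,"dz":0.03,"rx":0,"ry":0,"rz":0}
    - {"dx":-0.0215,"dy":-0.007,"dz":0.03,"rx":0,"ry":0,"rz":0}
    - {"dx":-0.0215,"dy":-0.007,"dz":0.03,"rx":0,"ry":0,"rz":0}

```text
time: 14.2
position: [0.4589, 0.1931, 0.07]
tool_rot: [0.99, 0.139, -0.0, -0.001]
ft_force: [-0.4, -0.9, -0.2]
grip_width: 0.0265
```

```bash
python3 go.py 0.458 0.193 0.0495 16;  python3 - <<'E'
from rig import viewer
from h import *
c=viewer.camera('scene'); cv2.imwrite('pics/s7.png',cv2.resize(c['img'][130:270,320:540],None,fx=3.6,fy=3.6,interpolation=cv2.INTER_CUBIC))
E
```

```text
t 14.2 d [-0.0009 -0.0001  0.0205] r [-0.12  0.02 -0.06] p [0.4589 0.1931 0.07  ] w 0.0265 F [-0.4 -0.9 -0.2] q6 1.46
```

View pics/s7.png

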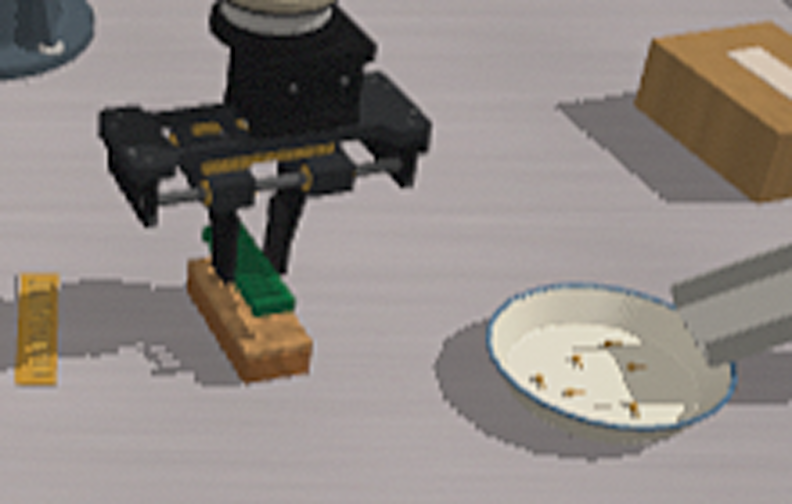

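The medium comb is over its block, at crop (255,270), well clear of the dish.

step_arm:
  targets:
    - {"dx":-0.001,"dy":0,"dz":0.007,"rx":0,"ry":0,"rz":0}
    - {"dx":-0.001,"dy":0,"dz":0.013,"rx":0,"ry":0,"rz":0}
    - {"dx":-0.001,"dy":0,"dz":0.018,"rx":0,"ry":0,"rz":0}
    - {"dx":-0.001,"dy":0,"dz":0.0205,"rx":0,"ry":0,"rz":0}
    - {"dx":-0.001,"dy":0,"dz":0.0205,"rx":0,"ry":0,"rz":0}

```text
time: 14.88
position: [0.4577, 0.1929, 0.0496]
tool_rot: [0.99, 0.139, -0.0, -0.001]
ft_force: [-0.8, 0.5, 0.3]
grip_width: 0.0263
```

step_arm:
  targets:
    - {"dx":0,"dy":0,"dz":0,"rx":0,"ry":0,"rz":0}
    - {"dx":0,"dy":0,"dz":0,"rx":0,"ry":0,"rz":0}
    - {"dx":0,"dy":0,"dz":0,"rx":0,"ry":0,"rz":0}
    - {"dx":0,"dy":0,"dz":-0.005,"rx":0,"ry":0,"rz":0}
    - {"dx":0,"dy":0,"dz":-0.04,"rx":0,"ry":0,"rz":0}
  gripper: 0.6

```text
time: 15.5
position: [0.4563, 0.1925, 0.0887]
tool_rot: [0.99, 0.139, -0.003, -0.001]
ft_force: [0.8, -0.1, 0.5]
grip_width: 0.0516
```

step_arm:
  targets:
    - {"dx":0,"dy":0,"dz":-0.06,"rx":0,"ry":0,"rz":0}
    - {"dx":0,"dy":0,"dz":-0.12,"rx":0,"ry":0,"rz":0}
    - {"dx":-0.04,"dy":0.02,"dz":-0.15,"rx":0,"ry":0,"rz":0}
    - {"dx":-0.04,"dy":0.08,"dz":-0.16,"rx":0,"ry":0,"rz":0}
    - {"dx":-0.04,"dy":0.13,"dz":-0.16,"rx":0,"ry":0,"rz":0}

```text
time: 16.12
position: [0.4551, 0.0551, 0.2505]
tool_rot: [0.99, 0.139, -0.001, -0.0]
ft_force: [0.8, 0.2, 0.0]
grip_width: 0.0523
```

Run:
```python
from rig import viewer,telemetry
from h import *
print(telemetry.get_obs()['position'],telemetry.get_obs()['time'])
t=viewer.camera('top');s=viewer.camera('scene'); np.savez('top9.npz',**t); cv2.imwrite('pics/t9.png',t['img']); cv2.imwrite('pics/s9.png',s['img'])
```

```text
[0.45509641 0.05505564 0.2505378 ] 16.125
```

View pics/t9.png

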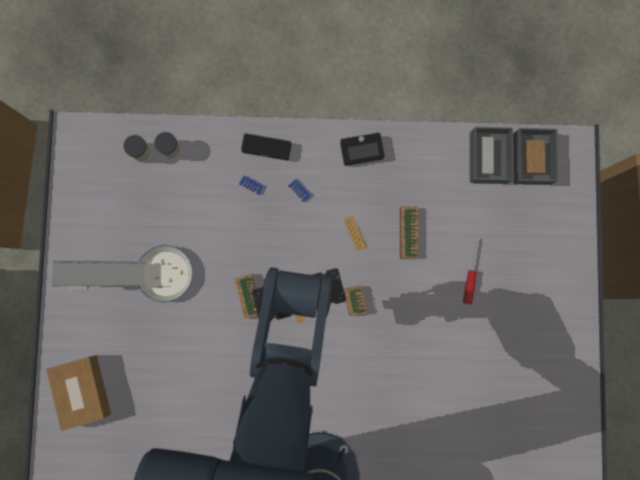

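View pics/s9.png

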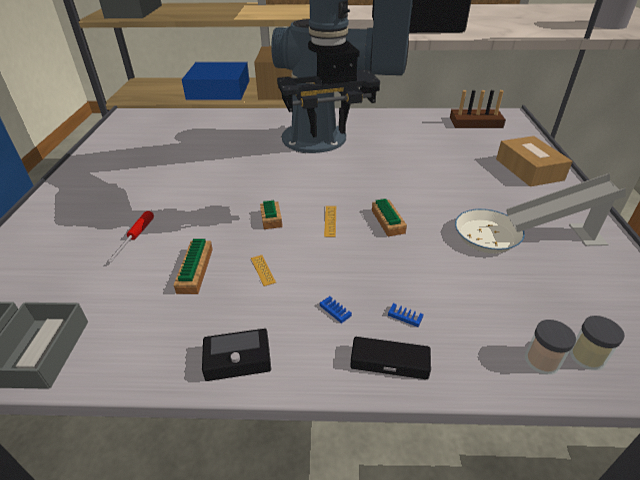

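step_arm:
  targets:
    - {"dx":-0.03,"dy":0.04,"dz":0,"rx":0,"ry":0,"rz":0}
    - {"dx":-0.06,"dy":0.09,"dz":0,"rx":0,"ry":0,"rz":0}
    - {"dx":-0.09,"dy":0.135,"dz":0,"rx":0,"ry":0,"rz":0}
    - {"dx":-0.12,"dy":0.18,"dz":0,"rx":0,"ry":0,"rz":0}
    - {"dx":-0.15,"dy":0.22,"dz":0,"rx":0,"ry":0,"rz":0}

```text
time: 16.85
position: [0.3708, -0.2006, 0.2502]
tool_rot: [0.991, 0.136, -0.001, 0.0]
ft_force: [0.5, -0.9, -0.1]
grip_width: 0.0522
```

step_arm:
  targets:
    - {"dx":-0.03,"dy":0.045,"dz":0,"rx":0,"ry":0,"rz":0}
    - {"dx":-0.06,"dy":0.09,"dz":0,"rx":0,"ry":0,"rz":0}
    - {"dx":-0.09,"dy":0.135,"dz":0,"rx":0,"ry":0,"rz":0}
    - {"dx":-0.12,"dy":0.18,"dz":0,"rx":0,"ry":0,"rz":0}
    - {"dx":-0.15,"dy":0.22,"dz":0,"rx":0,"ry":0,"rz":0}

```text
time: 17.48
position: [0.2854, -0.4538, 0.2506]
tool_rot: [0.991, 0.136, -0.001, -0.0]
ft_force: [0.4, -0.2, -0.9]
grip_width: 0.0523
```

Run:
```python
from rig import viewer,telemetry
from h import *
o=telemetry.get_obs();print(o['position'],o['time'])
t=viewer.camera('top'); np.savez('top10.npz',**t)
cv2.imwrite('pics/t10.png',cv2.resize(t['img'][190:340,220:430],None,fx=3.8,fy=3.8,interpolation=cv2.INTER_CUBIC))
for n,s in dict(medium=(248,297),short=(356,301),long=(409,232)).items(): print('comb',n,rect(t,s,*G,0.034))
for n,s in dict(a=(356,233),b=(301,298)).items(): print('plate',n,rect(t,s,*Y,0.002))
```

```text
[ 0.28540359 -0.45380276  0.25055124] 17.475
comb medium {'x': 457.6, 'y': 192.3, 'L': 91.5, 'W': 21.9, 'deg': 15.5, 'n': 84}Traceback (most recent call last):
  File "<stdin>", line 6, in <module>
  File "h.py", line 13, in rect
    i=min(ds)[1]; v,u=np.nonzero(l==i)
      ~~~^^^^
ValueError: min() iterable argument is empty
```

View pics/t10.png

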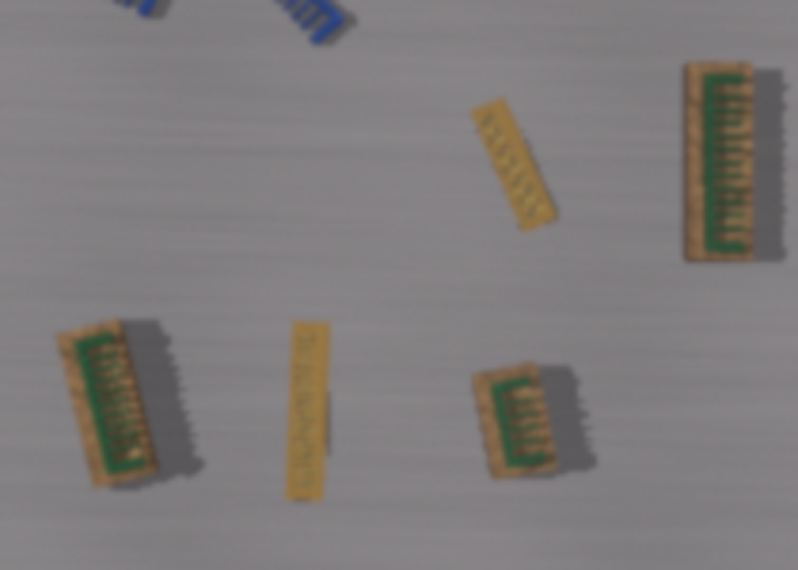

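The picture shows all three combs lying inside their blocks. The colour test found no short comb, so I'll measure with a looser threshold.

Run:
```python
from h import *
t=dict(np.load('top10.npz')); t0=dict(np.load('top0.npz'))
G2=((40,60,25),(95,255,255))
B=dict(medium=(458,193.3,16),short=(451.6,-89.2,12.4),long=(636.9,-230.8,.5))
for n,s in dict(medium=(248,297),short=(356,301),long=(409,232)).items():
    r=rect(t,s,*G2,0.034); bx,by,a=B[n]; a=np.radians(a); d=np.array([r['x']-bx,r['y']-by])
    print(n,r,'along',(d@[np.cos(a),np.sin(a)]).round(1),'across',(d@[-np.sin(a),np.cos(a)]).round(1))
for n,s in dict(a=(356,233),b=(301,298)).items(): print(n,rect(t0,s,*Y,0.002),rect(t,s,*Y,0.002))
print(cv2.absdiff(t['img'],t0['img'])[230:310,460:490].max())
```

```text
medium {'x': 457.7, 'y': 191.8, 'L': 94.0, 'W': 25.9, 'deg': 15.5, 'n': 180} along -0.7 across -1.4
short {'x': 450.6, 'y': -90.3, 'L': 58.9, 'W': 24.3, 'deg': 12.2, 'n': 94} along -1.2 across -0.9
long {'x': 634.6, 'y': -231.3, 'L': 120.6, 'W': 25.7, 'deg': 1.6, 'n': 209} along -2.3 across -0.5
a {'x': 634.0, 'y': -87.3, 'L': 92.7, 'W': 25.9, 'deg': 24.5, 'n': 321} {'x': 634.0, 'y': -87.4, 'L': 92.7, 'W': 25.8, 'deg': 24.4, 'n': 323}
b {'x': 456.4, 'y': 54.9, 'L': 120.9, 'W': 25.8, 'deg': -1.1, 'n': 439} {'x': 456.4, 'y': 55.0, 'L': 120.8, 'W': 25.7, 'deg': -0.8, 'n': 440}
2
```

All within tolerance, so I'm handing in.

```bash
python3 -c "
from rig import robot; print(robot.hand_in())"
```

```text
the job is handed in; nothing more can be done
None
```

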